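# Still the swinging tool caddy over the drip tray

## Robot

A 6-joint arm with a two-finger parallel gripper is mounted at the origin on the work surface. World frame = base frame: x ahead of the robot, y to its left, z up, the work surface at z = 0. Lengths are in mm, angles in rad, forces in N, time in s.
With the tool pointing down it reaches from about 400 to 925 mm from the base axis. Payload 12.5 kg.
Tool frame: the origin (TCP) lies midway between the tips of the shut fingers; the grasp point (between the pads) lies 19 mm behind it; z points along the fingers, y is the line along which they close (so a half turn about z gives the same grasp; the last joint's range is limited). The gripper opens to 95 mm and grips with 3 to 60 N. Pads are 20 mm wide; open, the fingers measure 119 mm over their backs; the gripper's body (75 mm by 180 mm) begins 59 mm behind the grasp point.
Start: joints at [-1.355, 0.491, 1.559, -0, 1.092, -0.106], TCP at [197.695, -592.928, 214.661] pointing down, gripper open.
Joint ranges: [-3.1, 3.1], [-0.84, 2.19], [0.05, 2.79], [-1.13, 4.28], [0.06, 2.93], [-2.69, 2.69]. Speed limits (rad/s): [2.22, 2.22, 2.79, 3.14, 3.14, 3.14].

## Interface

Orientations are given as [roll, pitch, yaw] about the fixed x, y, z axes, in that order (R = Rz(yaw) Ry(pitch) Rx(roll)).
In Python, from cell import env gives the robot as it stands.
- The arm moves only by the shell command python3 -m inch 'ROWS'. ROWS is JSON, a list of rows, each a list of 7 numbers: the turn, a rotation vector about the tool's x, y, z in rad, then the shift along the tool's x, y, z in cm, then the closure, from -1 (fully open) to 1 (shut). A call has 1 to 20 rows; each row shifts and turns the commanded pose from where the row before left it, along the tool's axes as they then stand; what a row does not reach is not made up. A row lasts 1/8 s, in which the tool goes at most 62.5 mm and 10.7 degrees, less where a joint would pass 70% of its speed; a pose out of reach is approached as far as the arm can. A call with a gripper value outside its range is refused whole. The fingers move at their own pace and stop on an object; the grip force is fixed at half the most. Time passes only in rows, so rows that do not move let the fingers close. It gives the time, the measured TCP pose, the force, the opening and the grip force at its end, in the units of the state.
- env.state(): the state, without advancing time (a new reading comes with each control period).
- env.read_camera(name): name is "scene" or "top"; returns a dict with "img" (384x512x3 uint8, red, green, blue), "depth" (384x512 float32, mm along the optical axis (not along the pixel's ray), 0 where there is no reading), "fx", "fy", "cx", "cy" (pixels), "D" ([k1, k2, p1, p2, k3] as OpenCV has them; the pictures are not rectified), "position" and "orientation" of the camera in the world. Camera axes: x right, y down, z forward; pixel columns grow to the right and rows downward; lengths in mm; the calibration is good to about 2 mm. A picture is of the moment at which its call begins.
- env.job_done(): hands the job in; it is judged then, once.
Trained networks look in a picture, given as the dict that the camera call returned (one of the last four; its "shot" number tells which), for a name from the list of things; names that differ only in an ending like _2 or _b are one class to them, and where a whole thing is asked for, a point or a joint stands for the part that bears it (a point fixed in the world has none). Each returns a list of dicts, best first, with "score" (0 to 1); they miss things now and then, are a little off and sometimes report something else, mostly with a low value. They report only what shows in the picture. A call takes as long as a camera call.
- env.find_in(picture, target): "centre" ([x, y, z] in mm, in the coordinates of the camera as it stood for that picture, good to about 4 mm: the middle of the surface that is visible of it).
- env.trace(picture, target): "mask" (384x512 bool, what is visible of it).
The state is a dict: "t": time; "joints": joint angles; "qvel": joint speeds; "tau": joint torques, N m; "eef_pos": TCP position; "tcp_rot": TCP orientation; "ft_force": force on the tool from outside, world axes, zero at the start; "moment": the same for the moment, N m; "opening": opening from 0.0 (shut) to 1.0 (fully open); "grip_force": force on a finger pad.
Only numpy, scipy, OpenCV 4.12 (cv2) and the standard library are available. Lean on these libraries where they do the work, as an engineer would, in place of code of your own. Each camera call takes 0.05 s, during which the arm holds its last target. There are 200 camera calls.

## Task

Lift the blue tool caddy out of its leaning stand by the orange grip of its swinging bail, carry it to the steel drip tray and stop its swing, so that it hangs upright and still over the red dot in the middle of the tray, its foot 3 to 12 cm above the perforated plate, for at least 5 seconds. The program finishes while still holding it there by the bail. On the way the caddy must not overturn or touch the tray or the desk, and the other things on the desk stay where they are.

Things in the scene. Friction and masses are not known exactly. Their poses are not given: they have to be found in the camera images.
- caddy: blue box-like caddy, steel foot, dark top insert with coloured tool ends: 56 (own x) x 90 (y) x 130 (z, tool ends to 138) mm, about 0.42 kg (0.3 to 0.57). Origin: centre of its underside, z up along it. Starts leaning 0.45 rad in the stand, top towards own -x, which points to world -y within 0.4 rad. Held by the bail it swings freely in its own x-z plane only; centre of mass 9 mm below the pivots.
- pivot (a point): middle of the bail's pivot axis (caddy's own y), 75 mm above the caddy's underside. The hung caddy swings about it like a simple pendulum of 0.356 m (period 1.2 s, 5.25 rad/s), almost undamped (40 to 90 s to fall to a third). Pivot acceleration a towards own +x tips the caddy's top towards +x with angular acceleration a / 0.356 m.
- grip (a point): middle of the orange grip block atop the bail: 24 (own x, across the bar) x 64 (y, along the bar) x 22 (z) mm, 108 mm from the pivots along own z; y parallel to the caddy's y. Starts 0.21 m above the desk, bail 0.1 rad past vertical to the caddy's +x. Bail arms 55 mm either side; 34 mm free below the grip when upright. Gripped across x from above (20 to 40 N) it does not turn in the fingers.
- bail (a joint): hinge of the bail on the caddy, rad: 0 at the stop with the bail leaning 0.55 rad to the caddy's +x, 0.55 with the bail in line with the caddy, 1.1 at the other stop. Free-moving: damping 0.00004 N m s/rad.
- stand: fixed white and grey stand, base 120 x 140 mm: a trough tilted 0.45 rad holds the caddy's foot 36 mm above the desk; low wall (30 mm) on its -x side, highest point 55 mm. Origin on the desk below the middle of the caddy's foot; x, y (level) as the caddy's. Lifted straight up, the caddy stays aslant on that wall until its foot clears it, then swings with about 0.3 rad.
- tray: fixed square-cornered steel drip tray, 200 (own x) x 220 (own y) x 28 mm high, with a perforated plate inside, a red dot in the middle. Origin: centre of its underside.
- tray_mid (a point): the red dot: the middle of the perforated plate's top, 22 mm above the desk.
- table: the desk with a grey top at z = 0; its pose does not matter.
- polish0: loose nail polish bottle, radius 17, 75 tall, red, between tray/stand and the curing lamp. Origin: centre of its underside as it stands.
- polish1: the same, copper. Origin: centre of its underside as it stands.
- polish2: the same, blue. Origin: centre of its underside as it stands.
- dish: loose white ceramic bowl, rim radius 45, 35 tall, on the left of the desk. Origin: centre of its underside as it stands.
- buffer: loose yellow nail buffer block, 95 x 28 x 28, lying on the right of the desk. Origin: centre of its underside as it stands.
- jar: loose amber jar with white cap, radius 35, 100 tall, on the right of the desk. Origin: centre of its underside as it stands.

How it is judged:
By the outcome, as a careful person would: the job done as asked, in the order asked, and still so for the second after the job is handed in, while the arm keeps its last pose, push and grip.
It also fails if it takes over 43 s, if anything falls off the work surface, if the arm or the gripper's body presses on something with over 40 N, if the wrist force passes 120 N, or if a joint passes its speed limit or range.

## Working session

There is one attempt and no reset: what is moved stays moved. The work goes in short steps, Python scripts to look and compute and a shell command to move; the robot and the scene stay as the last step left them, time stands still between calls to the robot, and variables do not carry over. Pictures are saved under pics/ and viewed, at most 10 in all, crops included, and the job is handed in when it is done.

```bash
ls; mkdir -p pics; cat > h.py <<'E'
import numpy as np, cv2
from scipy.spatial.transform import Rotation as R
from cell import env
def w(p,c): return R.from_euler('xyz',p["orientation"]).apply(c)+np.array(p["position"])
def cloud(p,m):
    v,u=np.nonzero(m&(p["depth"]>0)); z=p["depth"][v,u]
    K=np.array([[p["fx"],0,p["cx"]],[0,p["fy"],p["cy"]],[0,0,1.]])
    n=cv2.undistortPoints(np.c_[u,v].astype(np.float64)[:,None],K,np.array(p["D"],float))[:,0]
    return w(p,np.c_[n*z[:,None],z])
E
python3 - <<'E'
from h import *
print(env.state())
for c in("scene","top"):
    p=env.read_camera(c); cv2.imwrite(f"pics/{c}0.png",p["img"][:,:,::-1]); print(c,p["position"],p["orientation"])
    for n in("grip","caddy","stand","tray","tray_mid","polish0","polish1","polish2","jar","dish","buffer"):
        f=env.find_in(p,n)[:2]; print(n,[(np.round(w(p,d["centre"])),round(d["score"],2)) for d in f])
    for n in("grip","tray","stand"):
        for t in env.trace(p,n)[:1]:
            P=cloud(p,t["mask"]); print(n,"mask",t["score"],len(P),np.percentile(P,[2,50,98],axis=0).round())
            (c2,s,a)=cv2.minAreaRect(P[:,:2].astype(np.float32)); print(c2,s,a)
E
```

```text
pics
{'t': 0.0, 'joints': array([-1.35458768e+00,  4.91536997e-01,  1.55945821e+00, -2.25179269e-05,
        1.09165483e+00, -1.05582065e-01]), 'qvel': array([ 0.00010087,  0.00025668,  0.00027269,  0.00136667, -0.00207573,
       -0.00170163]), 'tau': array([ 1.34785412e-03, -6.12634063e+01, -2.58186185e+01,  6.93127234e-02,
        4.81558393e-02, -1.33201074e-04]), 'eef_pos': array([ 197.64200917, -592.6771924 ,  214.07273761]), 'tcp_rot': array([-3.14053905e+00, -9.15735969e-05,  3.21801052e-01]), 'ft_force': array([-0.07303241,  0.39431136, -0.37371625]), 'moment': array([-0.01441008,  0.01131995,  0.03636244]), 'grip_force': 0.0, 'opening': 0.9979783398150293}
scene [1024.32854019  657.85653142 1488.01165744] [-2.59663176  0.00519878  2.51155329]
grip [(array([468., 169., 214.]), 0.88), (array([720., -79.,  50.]), 0.54)]
caddy [(array([474., 168., 125.]), 0.87), (array([ 571., -152.,   22.]), 0.2)]
stand [(array([492., 218.,   9.]), 0.72)]
tray [(array([ 571., -147.,   23.]), 0.67)]
tray_mid [(array([ 573., -152.,   22.]), 0.91)]
polish0 [(array([721., -79.,  50.]), 0.69), (arr
[... 1117 characters left out ...]
sh1 [(array([726.,   7.,  50.]), 0.44)]
polish2 [(array([726.,   7.,  50.]), 0.44)]
jar [(array([ 518., -472.,  100.]), 0.65)]
dish [(array([593., 470.,  18.]), 0.73)]
buffer []
grip mask 0.77 234 [[411. 145.  35.]
 [460. 166. 219.]
 [510. 197. 228.]]
(465.2803649902344, 174.1480255126953) (42.99453353881836, 113.6429443359375) 67.1075439453125
tray mask 0.56 3103 [[ 456. -257.    9.]
 [ 567. -155.   22.]
 [ 681.  -51.   33.]]
(571.138427734375, -155.93630981445312) (205.80247497558594, 228.51853942871094) 75.05876159667969
stand mask 0.85 550 [[389. 127.  -1.]
 [466. 220.  12.]
 [544. 266. 113.]]
(466.856689453125, 194.0189208984375) (124.47706604003906, 141.5358428955078) 67.16816711425781
```

```bash
python3 - <<'E'
from h import *
ims=[]
for c in("scene","top"):
    p=env.read_camera(c); ims.append(p["img"])
    hsv=cv2.cvtColor(p["img"],cv2.COLOR_RGB2HSV); H,S,V=cv2.split(hsv)
    X=cloud(p,np.ones(H.shape,bool)); v,u=np.nonzero(p["depth"]>0)
    h,s=H[v,u],S[v,u]
    m=(h>5)&(h<20)&(s>130)&(abs(X[:,0]-463)<70)&(abs(X[:,1]-165)<60)&(X[:,2]>190)
    P=X[m]; print(c,len(P),np.percentile(P,[2,50,98],axis=0).round(),cv2.minAreaRect(P[:,:2].astype(np.float32)), np.median(u[m]),np.median(v[m]))
    T=P[P[:,2]>np.percentile(P[:,2],60)-5]; print("top face",T.mean(0),cv2.minAreaRect(T[:,:2].astype(np.float32)))
cv2.imwrite("pics/both.png",cv2.resize(np.hstack(ims),(800,300))[:,:,::-1])
E
```

```text
scene 158 [[437. 145. 206.]
 [467. 166. 221.]
 [495. 182. 227.]] ((464.9095153808594, 164.75144958496094), (23.98989486694336, 62.58347702026367), 65.2243881225586) 321.0 206.0
top face [466.19200366 164.09969786 221.72779096] ((465.0581359863281, 164.682861328125), (23.98989486694336, 62.256107330322266), 65.2243881225586)
top 134 [[436. 147. 214.]
 [464. 165. 222.]
 [490. 182. 228.]] ((463.5520935058594, 164.7563934326172), (22.94220733642578, 61.36480712890625), 67.45333862304688) 202.0 215.0
top face [463.36968515 164.76013336 222.79692193] ((463.59844970703125, 164.875732421875), (22.839399337768555, 61.44397735595703), 67.00132751464844)
```

View pics/both.png

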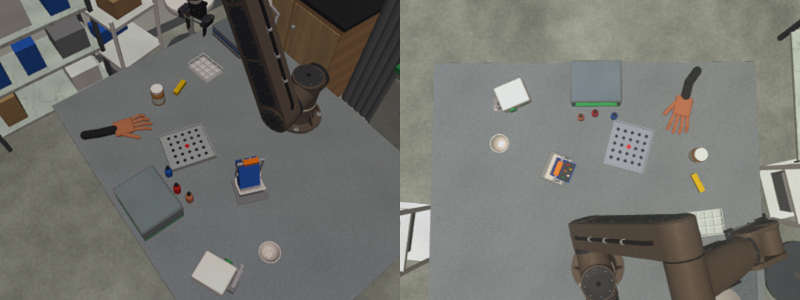

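The picture shows the orange grip at (250,160) left and (563,168) right, the red dot at (188,146) and (628,147), and a hand prop beyond the tray that I'll keep clear of. The grip's size, height and direction (67°) all agree with what was given.

```bash
python3 -m inch '[[0,0,0.18,0,0,-2.5,-1],[0,0,0.18,0,0,-2.5,-1],[0,0,0.18,0,0,-2.5,-1],[0,0,0.178,0,0,-2.5,-1],[0,0,0,1.1,-4.6,0,-1],[0,0,0,1.1,-4.6,0,-1],[0,0,0,1.1,-4.6,0,-1],[0,0,0,1.1,-4.6,0,-1],[0,0,0,1.1,-4.6,0,-1],[0,0,0,1.1,-4.6,0,-1],[0,0,0,1.1,-4.6,0,-1],[0,0,0,1.1,-4.6,0,-1],[0,0,0,1.1,-4.6,0,-1],[0,0,0,-1.6,-4.2,0,-1],[0,0,0,-1.6,-4.2,0,-1],[0,0,0,-1.6,-4.2,0,-1],[0,0,0,-1.6,-4.2,0,-1],[0,0,0,-1.6,-4.2,0,-1],[0,0,0,0,0,0,-1]]'
```

```text
t: 3.98
eef_pos: [455.8, -22.4, 314.9]
tcp_rot: [-3.141, -0.0, -0.393]
ft_force: [0.0, -0.7, 0.2]
opening: 0.998
grip_force: 0.0
```

```bash
python3 -m inch '[[0,0,0,-1.6,-4.1,0,-1],[0,0,0,-1.6,-4.1,0,-1],[0,0,0,-1.6,-4.1,0,-1],[0,0,0,-1.7,-4.2,0,-1],[0,0,0,0,0,2.4,-1],[0,0,0,0,0,2.4,-1],[0,0,0,0,0,2.4,-1],[0,0,0,0,0,2.4,-1],[0,0,0,0,0,2.5,-1],[0,0,0,0,0,0,-1]]'; python3 -c "
from h import *
p=env.read_camera('scene'); cv2.imwrite('pics/g.png',cv2.resize(p['img'][130:280,240:420],(720,600))[:,:,::-1])"
```

```text
t: 5.22
eef_pos: [459.5, 151.8, 192.5]
tcp_rot: [3.14, 0.002, -0.397]
ft_force: [-0.1, -0.1, 0.8]
opening: 1.004
grip_force: 0.0
```

View pics/g.png

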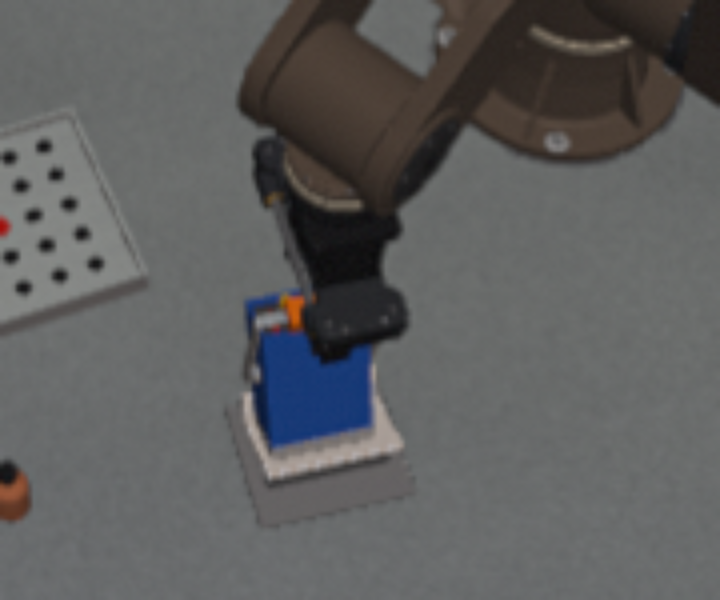

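The orange grip, at crop (292,310), sits between the open fingers, and the caddy is untouched in its stand. Closing now.

```bash
python3 -m inch '[[0,0,0,0,-0.3,0,1],[0,0,0,0,0,0,1],[0,0,0,0,0,0,1],[0,0,0,0,0,0,1],[0,0,0,0,0,0,1],[0,0,0,0,0,0,1]]'
cat >> h.py <<'E'
from scipy.optimize import minimize_scalar, least_squares
PSI=-0.396
ex=np.array([0.386,0.923,0]); ey=np.array([-0.923,0.386,0])
def theta(cam="scene",dbg=False):
    s=env.state(); p=env.read_camera(cam)
    hsv=cv2.cvtColor(p["img"],cv2.COLOR_RGB2HSV); H,S,V=cv2.split(hsv)
    X=cloud(p,(H>100)&(H<130)&(S>120))
    piv=np.array(s["eef_pos"])+[0,0,19-108]
    d=X-piv; q=np.c_[d@ex,d@ey,d[:,2]]
    q=q[(abs(q[:,0])<75)&(abs(q[:,1])<60)&(abs(q[:,2])<100)]
    def cost(v):   # theta = top towards +x; o = offset along x,y
        t,ox,oy=v; c,n=np.cos(t),np.sin(t)
        x=q[:,0]-ox; y=q[:,1]-oy
        b=np.c_[c*x-n*q[:,2],y,n*x+c*q[:,2]-(-5)]
        a=abs(b)-[28,45,60+0]
        sd=np.linalg.norm(np.maximum(a,0),axis=1)+np.minimum(a.max(1),0)
        return np.r_[sd,ox*3,oy*3]
    best=min((least_squares(cost,[t0,0,0],loss="soft_l1",f_scale=3) for t0 in(-.5,-.25,0,.25,.5)),key=lambda r:r.cost)
    return s["t"],best.x[0],best.x[1:],best.cost/max(len(q),1),len(q)
E
python3 - <<'E'
from h import *
for c in("scene","top"): print(theta(c))
E
```

```text
t: 6.02
eef_pos: [460.9, 155.5, 193.6]
tcp_rot: [3.142, -0.0, -0.396]
ft_force: [-0.6, -0.9, 0.5]
opening: 0.427
grip_force: 0.1
(6.025, np.float64(-0.44142346125412996), array([-4.19413083,  0.72812971]), np.float64(2.7994733553606728), 662)
(6.075, np.float64(-1.0348692015394074), array([-0.15544201,  0.        ]), np.float64(0.36858828788589015), 3)
```

The tilt fit gives -0.44 rad against the -0.45 stated. The fingers are still closing.

```bash
python3 -m inch '[[0,0,0,0,0,0,1],[0,0,0,0,0,0,1],[0,0,0,0,0,0,1],[0,0,0,0,0,0,1],[0,0,0,0,0,0,1]]'; python3 -c "
from h import *
print(theta())"
```

```text
t: 6.75
eef_pos: [460.8, 155.4, 193.6]
tcp_rot: [3.141, 0.0, -0.396]
ft_force: [-1.2, -2.3, 1.2]
opening: 0.251
grip_force: 30.0
(6.75, np.float64(-0.44837351649558277), array([-4.55585159,  0.78466968]), np.float64(2.409944872104489), 665)
```

```bash
python3 -m inch '[[0,0,0,0,0,-1.5,1],[0,0,0,0,0,-2,1],[0,0,0,0,0,-2,1],[0,0,0,0,0,-2,1],[0,0,0,0,0,0,1],[0,0,0,0,0,0,1]]'
cat >> h.py <<'E'
def swing(n=14,w=5.25):
    M=[theta() for _ in range(n)]
    t=np.array([m[0] for m in M])+0.0; y=np.array([m[1] for m in M])
    A=np.c_[np.cos(w*t),np.sin(w*t),np.ones(n)]; k=np.linalg.lstsq(A,y,rcond=None)[0]
    t1=env.state()["t"]; amp=np.hypot(k[0],k[1]); ph=(w*t1-np.arctan2(k[1],k[0]))%(2*np.pi)
    print("theta",y.round(3),"off",M[-1][2].round(1)); print("amp",amp.round(3),"mean",k[2].round(3),"rms",np.std(y-A@k).round(4))
    print("t",t1,"theta now",(amp*np.cos(ph)).round(3),"to next max",((-ph%(2*np.pi))/w).round(3),"to next min",(((np.pi-ph)%(2*np.pi))/w).round(3), "pos",env.state()["eef_pos"].round(1))
E
python3 -c "
from h import *
swing()"
```

```text
t: 7.55
eef_pos: [460.4, 155.5, 267.5]
tcp_rot: [3.141, 0.001, -0.396]
ft_force: [-0.0, -0.2, -6.6]
opening: 0.251
grip_force: 30.0
theta [ 0.34   0.301  0.244  0.17   0.08  -0.009 -0.099 -0.181 -0.256 -0.313
 -0.343 -0.349 -0.334 -0.301] off [-3.6  0.5]
amp 0.352 mean 0.001 rms 0.0019
t 8.25 theta now -0.241 to next max 0.442 to next min 1.041 pos [460.9 155.5 268.6]
```

```bash
python3 -m inch '[[0,0,0,0,0,0,1],[0,0,0,1.5,4.25,0,1],[0,0,0,1.5,4.25,0,1],[0,0,0,1.5,4.25,0,1],[0,0,0,1.5,4.25,0,1],[0,0,0,1.6,0.72,0,1],[0,0,0,1.6,0.72,0,1],[0,0,0,1.6,0.72,0,1],[0,0,0,1.6,0.72,0,1],[0,0,0,1.6,0.72,0,1],[0,0,0,1.6,0.72,0,1],[0,0,0,1.6,0.72,0,1],[0,0,0,1.6,0.72,0,1],[0,0,0,1.6,0.72,0,1],[0,0,0,1.6,0.72,0,1],[0,0,0,0,0,0,1]]'; python3 -c "
from h import *
swing()"
```

```text
t: 10.25
eef_pos: [571.2, -153.6, 268.2]
tcp_rot: [3.141, 0.0, -0.397]
ft_force: [0.3, 0.1, -6.3]
opening: 0.253
grip_force: 30.0
theta [ 0.12   0.105  0.087  0.065  0.027  0.003 -0.038 -0.062 -0.087 -0.101
 -0.115 -0.118 -0.114 -0.101] off [-2.8  0. ]
amp 0.122 mean 0.003 rms 0.0028
t 10.95 theta now -0.083 to next max 0.441 to next min 1.039 pos [ 570.5 -152.6  268.7]
```

```bash
python3 -m inch '[[0,0,0,0,0,0,1],[0,0,0,0,0,0,1],[0,0,0,0,0.86,0,1],[0,0,0,0,0.86,0,1],[0,0,0,0,0.86,0,1],[0,0,0,0,0,0,1],[0,0,0,0,0,0,1],[0,0,0,0,-1.0,0,1],[0,0,0,0,-0.86,0,1],[0,0,0,0,-0.72,0,1],[0,0,0,0,0,0,1]]'; python3 -c "
from h import *
swing()"
```

```text
t: 12.32
eef_pos: [570.7, -151.9, 268.6]
tcp_rot: [3.142, -0.0, -0.395]
ft_force: [0.4, -0.6, -6.3]
opening: 0.251
grip_force: 30.0
theta [ 0.002  0.002 -0.005 -0.003 -0.003 -0.005 -0.008 -0.002 -0.005 -0.002
 -0.003  0.005  0.011  0.006] off [-2.6  0.6]
amp 0.011 mean 0.004 rms 0.0025
t 13.025 theta now 0.007 to next max 0.165 to next min 0.763 pos [ 570.5 -152.7  268.6]
```

```bash
python3 - <<'E'
from h import *
for c in("scene","top"):
    p=env.read_camera(c); im=cv2.imread(f"pics/{c}0.png"); H,S,V=cv2.split(cv2.cvtColor(im,cv2.COLOR_BGR2HSV))
    v,u=np.nonzero(((H<6)|(H>174))&(S>150)&(V>90))
    K=np.array([[p["fx"],0,p["cx"]],[0,p["fy"],p["cy"]],[0,0,1.]])
    n=cv2.undistortPoints(np.c_[u,v].astype(float)[:,None],K,np.array(p["D"],float))[:,0]
    d=w(p,np.c_[n,np.ones(len(n))])-np.array(p["position"]); o=np.array(p["position"])
    P=o+d*((22-o[2])/d[:,2])[:,None]
    m=np.hypot(P[:,0]-570,P[:,1]+152)<25; print(c,m.sum(),P[m].mean(0))
    cv2.imwrite(f"pics/{c}9.png",p["img"][:,:,::-1])
    if c=="scene": cv2.imwrite("pics/end.png",cv2.resize(p["img"][100:280,170:410],(800,600))[:,:,::-1])
E
python3 -m inch '[[0,0,0,0,0,0,1],[0,0,0,0,0,0,1],[0,0,0,0,0,0,1],[0,0,0,0,0,0,1]]'
```

```text
scene 18 [ 569.79799064 -157.08795913   22.        ]
top 15 [ 568.5502924  -155.52613674   22.        ]
t: 13.62
eef_pos: [570.5, -152.7, 268.6]
tcp_rot: [3.141, -0.0, -0.396]
ft_force: [0.2, 1.0, -5.6]
opening: 0.255
grip_force: 30.0
```

View pics/end.png

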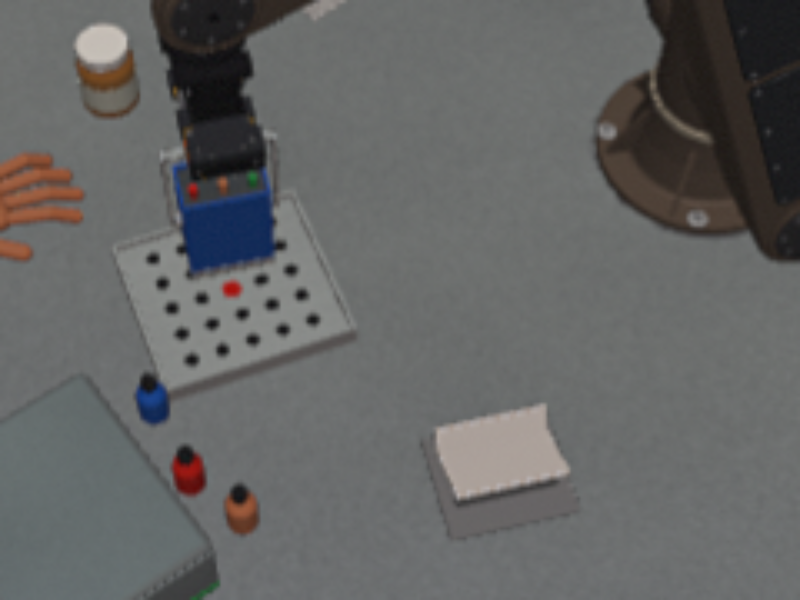

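The caddy hangs upright over the tray: the red dot shows just in front of its foot at (232,289), which is the line of sight for a foot about 8 cm up. The bottles, jar and hand haven't moved. The pivot is within about 3 mm of the dot, so I'll hold for 5 s or more and check the swing again.

```bash
R='no'; python3 -m inch '[[0,0,0,0,0,0,1],[0,0,0,0,0,0,1],[0,0,0,0,0,0,1],[0,0,0,0,0,0,1],[0,0,0,0,0,0,1],[0,0,0,0,0,0,1],[0,0,0,0,0,0,1],[0,0,0,0,0,0,1],[0,0,0,0,0,0,1],[0,0,0,0,0,0,1],[0,0,0,0,0,0,1],[0,0,0,0,0,0,1],[0,0,0,0,0,0,1],[0,0,0,0,0,0,1],[0,0,0,0,0,0,1],[0,0,0,0,0,0,1],[0,0,0,0,0,0,1],[0,0,0,0,0,0,1],[0,0,0,0,0,0,1],[0,0,0,0,0,0,1]]'; python3 -m inch '[[0,0,0,0,0,0,1],[0,0,0,0,0,0,1],[0,0,0,0,0,0,1],[0,0,0,0,0,0,1],[0,0,0,0,0,0,1],[0,0,0,0,0,0,1],[0,0,0,0,0,0,1],[0,0,0,0,0,0,1],[0,0,0,0,0,0,1],[0,0,0,0,0,0,1],[0,0,0,0,0,0,1],[0,0,0,0,0,0,1],[0,0,0,0,0,0,1],[0,0,0,0,0,0,1],[0,0,0,0,0,0,1],[0,0,0,0,0,0,1],[0,0,0,0,0,0,1],[0,0,0,0,0,0,1],[0,0,0,0,0,0,1],[0,0,0,0,0,0,1]]'; python3 -c "
from h import *
swing(24)"
```

```text
t: 16.12
eef_pos: [570.5, -152.7, 268.6]
tcp_rot: [3.142, 0.0, -0.396]
ft_force: [-0.6, 0.8, -6.6]
opening: 0.25
grip_force: 30.0
t: 18.62
eef_pos: [570.5, -152.7, 268.6]
tcp_rot: [3.141, -0.0, -0.396]
ft_force: [0.4, 0.3, -5.7]
opening: 0.25
grip_force: 30.0
theta [-0.009 -0.005  0.003  0.002  0.002  0.005  0.008  0.008  0.01   0.017
  0.017  0.016  0.016  0.009  0.013  0.01   0.005  0.003  0.002 -0.001
 -0.006 -0.006 -0.005 -0.006] off [-2.7  0.3]
amp 0.011 mean 0.005 rms 0.0021
t 19.825 theta now -0.01 to next max 0.529 to next min 1.127 pos [ 570.4 -152.7  268.6]
```

Amplitude is 0.011 rad. One 4 mm nudge towards the dot, timed at the swing's maximum, cancels that and centres the caddy at the same time.

```bash
python3 -m inch '[[0,0,0,0,0,0,1],[0,0,0,0,0,0,1],[0,0,0,0,0,0,1],[0,0,0,0,0.1,0,1],[0,0,0,0,0.28,0,1],[0,0,0,0,0,0,1],[0,0,0,0,0,0,1],[0,0,0,0,0,0,1],[0,0,0,0,0,0,1],[0,0,0,0,0,0,1],[0,0,0,0,0,0,1],[0,0,0,0,0,0,1],[0,0,0,0,0,0,1],[0,0,0,0,0,0,1],[0,0,0,0,0,0,1],[0,0,0,0,0,0,1],[0,0,0,0,0,0,1],[0,0,0,0,0,0,1],[0,0,0,0,0,0,1],[0,0,0,0,0,0,1]]'; python3 -m inch '[[0,0,0,0,0,0,1],[0,0,0,0,0,0,1],[0,0,0,0,0,0,1],[0,0,0,0,0,0,1],[0,0,0,0,0,0,1],[0,0,0,0,0,0,1],[0,0,0,0,0,0,1],[0,0,0,0,0,0,1],[0,0,0,0,0,0,1],[0,0,0,0,0,0,1],[0,0,0,0,0,0,1],[0,0,0,0,0,0,1],[0,0,0,0,0,0,1],[0,0,0,0,0,0,1],[0,0,0,0,0,0,1],[0,0,0,0,0,0,1],[0,0,0,0,0,0,1],[0,0,0,0,0,0,1],[0,0,0,0,0,0,1],[0,0,0,0,0,0,1]]'; python3 -m inch '[[0,0,0,0,0,0,1],[0,0,0,0,0,0,1],[0,0,0,0,0,0,1],[0,0,0,0,0,0,1],[0,0,0,0,0,0,1],[0,0,0,0,0,0,1],[0,0,0,0,0,0,1],[0,0,0,0,0,0,1],[0,0,0,0,0,0,1],[0,0,0,0,0,0,1],[0,0,0,0,0,0,1],[0,0,0,0,0,0,1]]'; python3 -c "
from h import *
swing(24)"
```

```text
t: 22.32
eef_pos: [569.0, -156.2, 268.6]
tcp_rot: [3.141, -0.0, -0.396]
ft_force: [-0.6, -0.5, -6.1]
opening: 0.252
grip_force: 30.0
t: 24.82
eef_pos: [569.0, -156.2, 268.6]
tcp_rot: [3.142, -0.0, -0.396]
ft_force: [0.9, 0.7, -5.5]
opening: 0.249
grip_force: 30.0
t: 26.32
eef_pos: [569.0, -156.2, 268.6]
tcp_rot: [3.142, -0.0, -0.396]
ft_force: [1.3, -0.3, -6.7]
opening: 0.25
grip_force: 30.0
theta [ 0.001 -0.001  0.006  0.005  0.003 -0.001  0.003  0.006  0.005  0.008
  0.002  0.008  0.001  0.005  0.002  0.003  0.004  0.005 -0.001  0.001
  0.004  0.004  0.007  0.007] off [-2.7  0.3]
amp 0.001 mean 0.004 rms 0.0026
t 27.525 theta now -0.0 to next max 0.446 to next min 1.044 pos [ 569.  -156.2  268.6]
```

```bash
python3 -c "
from cell import env
print(env.job_done())"
```

```text
the job is handed in; nothing more can be done
None
```

The caddy hangs by its bail within a few mm of the red dot, foot about 8 cm above the plate, and stayed still there (swing about 0.001 rad) for over 6 s; I handed the job in at 27.5 s, still holding it.

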